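Load a new roll into the wrapping-paper dispenser

ROBOT

A 6-joint arm with a two-finger parallel gripper is mounted at the origin on the work surface. World frame = base frame: x ahead of the robot, y to its left, z up, the work surface at z = 0. Lengths are in m, angles in degrees, forces in N, time in s.
With the tool pointing down it reaches from about 0.3 to 0.75 m from the base axis. Payload 8.5 kg.
Tool frame: the origin (TCP) lies at the very end of the fingers, on their centre line; the grasp point (between the pads) lies 19 mm behind it (env.tcp_to_grasp is the distance from the TCP to the grasp point, in m); z points along the fingers, y is the line along which they close (so a half turn about z gives the same grasp; the last joint's range is limited). The gripper opens to 85 mm and grips with 20 to 120 N. Pads are 22 mm wide; open, the fingers measure 114 mm over their backs; the gripper's body (76 mm by 85 mm) begins 54 mm behind the grasp point. The pads swing forward as they close: fully open they stand 13 mm farther back than shut.
Start: joints at [61.977, 21.807, 74.336, -0, 83.858, -12.336], TCP at [0.149, 0.529, 0.231] pointing down, gripper open.
Joint ranges: [-178.18, 178.18], [-50.72, 133.34], [12.68, 142.11], [-81.47, 261.47], [9.98, 163.14], [-165.26, 165.26]. Speed limits (degrees/s): [136.94, 136.94, 180, 180, 180, 180].

INTERFACE

Orientations are given as a 3x3 rotation matrix whose columns are the frame's x, y, z axes.
In Python, from rig import status, get_image, env gives the robot as it stands.
- The arm moves only by the shell command python3 -m handwheel 'ROWS' [FORCE]. ROWS is text: rows parted by semicolons, each of 7 numbers parted by spaces: the shift along the world's x, y, z in cm, then the turn, a rotation vector about the world's x, y, z in degrees, then the opening, from 0 (shut) to 1 (fully open). In form: dx dy dz wx wy wz gripper; .... A call has 1 to 8 rows; each row is the pose to reach, as a shift and turn from the pose commanded when the call began; what a row does not reach only later rows make up. A row lasts 1/12 s, in which the tool goes at most 41.7 mm and 7.16 degrees, less where a joint would pass 70% of its speed; a pose out of reach is approached as far as the arm can. A call with a gripper value outside its range is refused whole. The fingers move at their own pace and stop on an object; FORCE is the grip in N (left out, the last holds). Time passes only in rows, so rows that repeat a pose let the fingers close. It gives the time, the measured TCP pose, the force, the opening and the grip force at its end, in the units of the state.
- status.observe(): the state, without advancing time (a new reading comes with each control period).
- get_image(name): name is "side" or "top" or "wrist"; returns a dict with "color" (400x640x3 uint8, red, green, blue), "vertical_fov" (degrees; the focal length in pixels is half the picture's height over the tangent of half this angle, whatever the lens; pixels are square), "cx", "cy" (the principal point, pixels), "xyz" and "orientation" of the camera in the world. Camera axes: x right, y down, z forward; pixel columns grow to the right and rows downward; lengths in m; the calibration is good to about 2 mm. The wrist camera is an equidistant fisheye: a pixel r from the principal point sees the ray r / f radians off the axis. A picture is of the moment at which its call begins. There is no depth.
- env.close_job(): hands the job in; it is judged then, once.
The state is a dict: "time_s": time; "q": joint angles; "qvel": joint speeds; "joint_efforts": joint torques, N m; "position": TCP position; "tool_rot": TCP orientation; "ft_force": force on the tool from outside, world axes, zero at the start; "wrist_torque": the same for the moment, N m; "grip_width": finger opening in m; "gripper_force": force on a finger pad.
Only numpy, scipy, OpenCV 4.12 (cv2) and the standard library are available. Lean on these libraries where they do the work, as an engineer would, in place of code of your own. Each camera call takes 0.05 s, during which the arm holds its last target. There are 200 camera calls.

TASK

The wrapping-paper dispenser is empty. Swing its tear bar right back until it stays open, then bring the new paper roll out of the stock box by tilting its slot-side end up and drawing it out through the slot, from under the half lid. Lay the roll gently, not dropped, into the dispenser so that both spindle ends sit level in the V notches, then swing the tear bar forward and down to rest on the paper, leaving the iron, parcel, spray bottle and pin tin where they are.

Things in the scene. Friction and masses are not known exactly. Their poses are not given: they have to be found in the camera images.
- roll_center (a point): Centre of the new roll: brown kraft paper cylinder, 44 mm diameter, 240 mm long, fixed on a steel spindle of 12 mm diameter that sticks out 50 mm at each end (340 mm overall, about 0.36 kg). x axis = the spindle. It starts level on the floor of the stock box, its axis 32 mm above the bench. Both ends are alike: either way round will do in the dispenser.
- roll_nose (a point): Tip of the spindle at the end that starts next to the slot, on the spindle axis, 170 mm from the roll's centre.
- roll_tail (a point): Tip of the spindle at the other end, which starts under the half lid, 170 mm from the roll's centre.
- box: Plywood stock box fixed to the bench, 380 long (x) x 170 wide (y); origin at the middle of its underside, z up. The slot is in its -x end. Walls and floor 10 mm thick, inside 360 x 150 mm, side walls up to z = 80 mm. Two floor battens, 6 mm high, at y = 16.5 to 24.5 mm on either side keep the roll in the middle. The top is open from the slot end to the half lid.
- slot_sill (a point): Middle of the sill of the slot, in the box's -x end board (10 mm thick, 130 mm high above the bench). The slot is 60 mm wide, open at the top; its sill is 65 mm above the bench, 55 mm above the box floor. Axes as the box: -x points outwards.
- lid_edge (a point): Middle of the lower edge of the fixed half lid, 60 mm behind the box's middle (+x) and 80 mm above the bench. From here the lid, 10 mm thick, covers the whole rear of the box. It holds the roll's tail, so that the roll cannot be lifted out level; tilted 11 to 17 degrees, tail low, the roll clears lid and sill and slides out along its axis.
- dispenser: Green steel roll dispenser fixed to the bench; origin under the roll's place, y along the spindle, x to the back, z up. Base 190 x 340 mm, 10 mm thick. Two end frames, 10 mm thick, centred at y = -145 and +145 mm, each with a 90 degree V notch: bottom at x = 0, z = 85 mm, mouth 44 mm wide at z = 107 mm. Only the base lies between the frames.
- seat (a point): Where the roll's centre comes when the spindle sits in both notches: mid-way between the frames, 93.5 mm above the bench. Axes as the dispenser (y along the spindle).
- tear_bar (a joint): Tear bar angle (rad): steel bar, 325 mm along y, on side arms outside the frames, 95 mm from the hinge, with a red finger tab mid-way. 0 = fully down (arms 0.30 rad below level, bar across the roll's place), 0.30 = level, on top of a seated roll, 1.87 = upright, 2.15 = stop, leaning back. Grows as it swings up and back. Free hinge: its 0.22 kg falls to the side it leans to.
- tear_hinge (a point): Middle of the tear bar's hinge axis, which runs along the dispenser's y: 95 mm behind the roll's place, 118.5 mm above the bench. Axes as the dispenser.
- tab (a point): Grip point in the red finger tab, 140 mm from the hinge axis, moving with the bar. The tab is 30 mm wide (along the hinge axis), 8 mm thick, points away from the hinge and ends 158 mm from the axis; the bar's outer edge is at 103 mm. It can be pinched by its two sides from above at any angle, the fingers closing along the hinge axis, and turns between them.
- iron_center (a point): Blue electric iron, 130 mm high, on a dark steel rest; point in its body. Leave alone.
- parcel_center (a point): Centre of a brown-paper parcel, 220 x 160 x 45 mm. Leave alone.
- sprayer_center (a point): Centre of a spray bottle, 68 mm diameter, 186 mm high. Leave alone.
- tin_center (a point): Centre of a small brass pin tin with a red cap, 57 mm diameter, 40 mm high, standing on the half lid of the stock box. Leave alone.

How it is judged (in metres and radians):
On the way, in this order (a step that is already met when the one before it is completed fails the run):
1. the tear bar is swung back past upright (value of joint tear_bar above 1.88 rad), for 0.1 s.
2. the roll's slot-side spindle end is at least 20 mm out through the slot while its other end is still below the half lid (x of roll_nose in the frame of slot_sill below -0.025 m and y of roll_nose in the frame of slot_sill between -0.025 and 0.025 m and x of roll_tail in the frame of lid_edge above 0 m and z of roll_tail in the frame of lid_edge below 0 m), for 0.05 s.
3. the roll lies in both notches, let go, with the tear bar still back (x of roll_center in the frame of seat between -0.005 and 0.005 m and y of roll_center in the frame of seat between -0.025 and 0.025 m and z of roll_center in the frame of seat between -0.004 and 0.004 m and angle between the x axis of roll_center and the y axis of seat, either way round below 0.03 rad and linear speed of roll below 0.02 m/s and contact force between the fingers and roll below 0.1 N and value of joint tear_bar above 1.5 rad), for 0.2 s.
At the end, for the whole second after the job is handed in: Roll at rest, released, in both V notches: centre within 5 mm across, 25 mm along, 4 mm in height of its seat, level and in line within 0.03 rad; tear bar down on the paper (0.20 to 0.37 rad, pressing over 0.3 N) (x of roll_center in the frame of seat between -0.005 and 0.005 m and y of roll_center in the frame of seat between -0.025 and 0.025 m and z of roll_center in the frame of seat between -0.004 and 0.004 m and angle between the x axis of roll_center and the y axis of seat, either way round below 0.03 rad and linear speed of roll below 0.02 m/s and value of joint tear_bar between 0.2 and 0.37 rad and contact force between tear_bar and roll above 0.3 N); the robot touches nothing.
It fails at once if the roll is dropped into the dispenser (faster than 0.4 m/s within 40 mm of its place) (distance between roll_center and seat below 0.04 m and linear speed of roll above 0.4 m/s).
It fails at once if the iron is pushed more than 30 mm or tipped over (distance of iron_center from where it was at the start of the episode above 0.03 m or angle between iron_center's own z axis and vertical above 0.5 rad).
It fails at once if the wrapped parcel is pushed more than 30 mm or tipped over (distance of parcel_center from where it was at the start of the episode above 0.03 m or angle between parcel_center's own z axis and vertical above 0.5 rad).
It fails at once if the spray bottle is pushed more than 30 mm or tipped over (distance of sprayer_center from where it was at the start of the episode above 0.03 m or angle between sprayer_center's own z axis and vertical above 0.5 rad).
It fails at once if the pin tin is pushed more than 30 mm or tipped over (distance of tin_center from where it was at the start of the episode above 0.03 m or angle between tin_center's own z axis and vertical above 0.5 rad).
It also fails if it takes over 69 s, if anything falls off the work surface, if the arm or the gripper's body presses on something with over 40 N, if the wrist force passes 120 N, or if a joint passes its speed limit or range.

## Working session

There is one attempt and no reset: what is moved stays moved. The work goes in short steps, Python scripts to look and compute and a shell command to move; the robot and the scene stay as the last step left them, time stands still between calls to the robot, and variables do not carry over. Pictures are saved under pics/ and viewed, at most 10 in all, crops included, and the job is handed in when it is done.

```bash
mkdir -p pics; ls; cat > h.py <<'E'
import numpy as np, cv2
from rig import status, get_image, env
def snap(n,f):
    d=get_image(n); cv2.imwrite('pics/'+f+'.png',d['color'][:,:,::-1]); np.save('pics/'+f+'.npy',d,allow_pickle=True); return d
def load(f): return np.load('pics/'+f+'.npy',allow_pickle=True).item()
def foc(d): return 200/np.tan(np.radians(d['vertical_fov'])/2)
def ray(d,u,v,fish=False):
    f=foc(d); a=np.array([u-d['cx'],v-d['cy']],float)
    if fish:
        r=np.hypot(*a); t=r/f; c=np.array([*(a/max(r,1e-9)*np.sin(t)),np.cos(t)])
    else: c=np.array([*(a/f),1.])
    w=np.array(d['orientation'])@c; return np.array(d['xyz']),w/np.linalg.norm(w)
def onz(d,u,v,z,fish=False):
    o,w=ray(d,u,v,fish); return o+w*(z-o[2])/w[2]
def tri(d1,p1,d2,p2,f1=False,f2=False):
    o1,w1=ray(d1,*p1,f1); o2,w2=ray(d2,*p2,f2)
    s=np.linalg.lstsq(np.c_[w1,-w2],o2-o1,rcond=None)[0]
    a=o1+s[0]*w1;b=o2+s[1]*w2; return (a+b)/2,np.linalg.norm(a-b)
def proj(d,P,fish=False):
    c=np.array(d['orientation']).T@(np.array(P)-np.array(d['xyz'])); f=foc(d)
    if fish:
        r=np.hypot(c[0],c[1]); t=np.arctan2(r,c[2]); return d['cx']+f*t*c[0]/r, d['cy']+f*t*c[1]/r
    return d['cx']+f*c[0]/c[2], d['cy']+f*c[1]/c[2]
E
python3 - <<'E'
from h import *
for n in('top','side'):
    d=snap(n,n+'0'); print(n,d['xyz'],np.round(d['orientation'],3).tolist(),foc(d),d['cx'],d['cy'])
s=status.observe(); print(s['position'],np.round(s['tool_rot'],3).tolist(),s['grip_width'],env.tcp_to_grasp)
E
```

```text
pics
top [ 0.4983014  -0.08057199  1.33381229] [[0.024, -0.997, 0.071], [-1.0, -0.024, -0.005], [0.006, -0.071, -0.997]] 411.30482920594307 312.8898079398464 195.86631998579796
side [ 0.45910795 -1.26202444  0.79058154] [[0.99, -0.086, 0.107], [-0.136, -0.506, 0.852], [-0.019, -0.858, -0.513]] 474.58299941703393 325.77418398509286 190.18262317551876
[0.14858957 0.52928453 0.23077352] [[-0.963, 0.27, -0.001], [0.27, 0.963, -0.001], [0.0, -0.001, -1.0]] 0.08514554732701815 0.0187
```

View pics/top0.png

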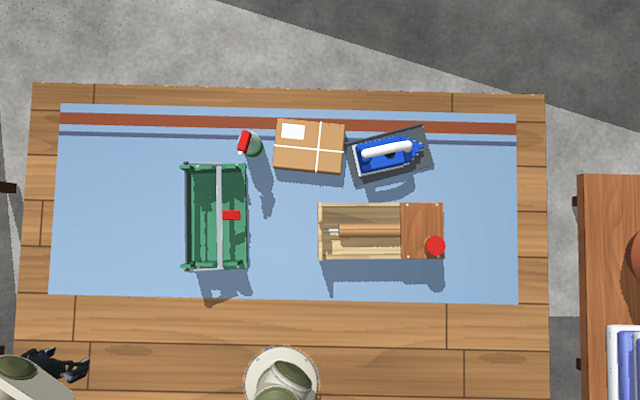

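View pics/side0.png

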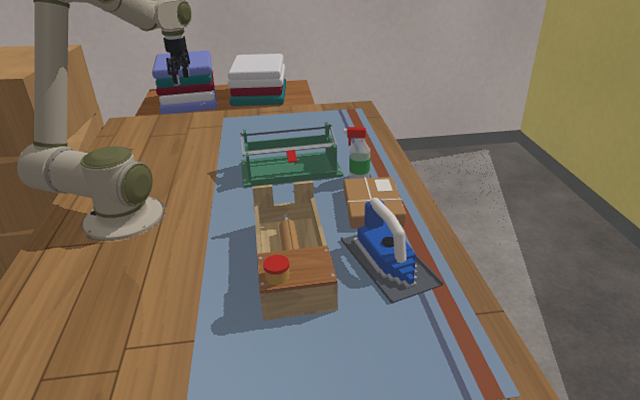

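The top view shows the dispenser at pixels (180–250, 160–272), with its hinge on the left (+y) and the tab at (231, 215). The box is at (317–445, 203–262), slot end on the left, with the roll along y and the tin at (435, 245). I'll enlarge both.

```bash
python3 - <<'E'
from h import *
a=cv2.imread('pics/top0.png')
A=cv2.resize(a[155:275,175:255],None,fx=5,fy=5,interpolation=cv2.INTER_CUBIC)
B=cv2.resize(a[197:267,313:453],None,fx=600/140,fy=600/140,interpolation=cv2.INTER_CUBIC)
B=cv2.rotate(B,cv2.ROTATE_90_CLOCKWISE)
for i in range(0,80,10): cv2.line(A,(i*5,0),(i*5,8),(0,0,255),1)
cv2.imwrite('pics/crop0.png',np.hstack([A,B]))
t=load('top0');s=load('side0')
for n in (t,s):
    h=cv2.cvtColor(n['color'],cv2.COLOR_RGB2HSV)
    m=((h[...,0]<6)|(h[...,0]>174))&(h[...,1]>200)&(h[...,2]>120)
    k,l,st,c=cv2.connectedComponentsWithStats(m.astype('uint8'))
    for i in range(1,k):
        if st[i,4]>25: print(st[i],c[i])
    # green
    m=(h[...,0]>60)&(h[...,0]<90)&(h[...,1]>100); k,l,st,c=cv2.connectedComponentsWithStats(m.astype('uint8'))
    for i in range(1,k):
        if st[i,4]>400: print('green',st[i],c[i],cv2.minAreaRect(np.argwhere(l==i)[:,::-1].astype('float32')))
E
```

```text
[238 131  12  20  41] [242.3902439  140.46341463]
[223 211  17   9  96] [231.72916667 215.13541667]
green [ 180  165   37  104 2924] [201.40218878 216.25478796] ((198.119140625, 216.41380310058594), (103.08484649658203, 35.24823760986328), 89.42705535888672)
green [ 222  164   26  105 2268] [234.38624339 216.23897707] ((234.387451171875, 215.99514770507812), (104.29185485839844, 24.023122787475586), 89.2838363647461)
green [249 152  76  25 644] [278.00621118 165.05434783] ((287.2475280761719, 163.97525024414062), (17.114639282226562, 75.52332305908203), 84.2894058227539)
```

View pics/crop0.png

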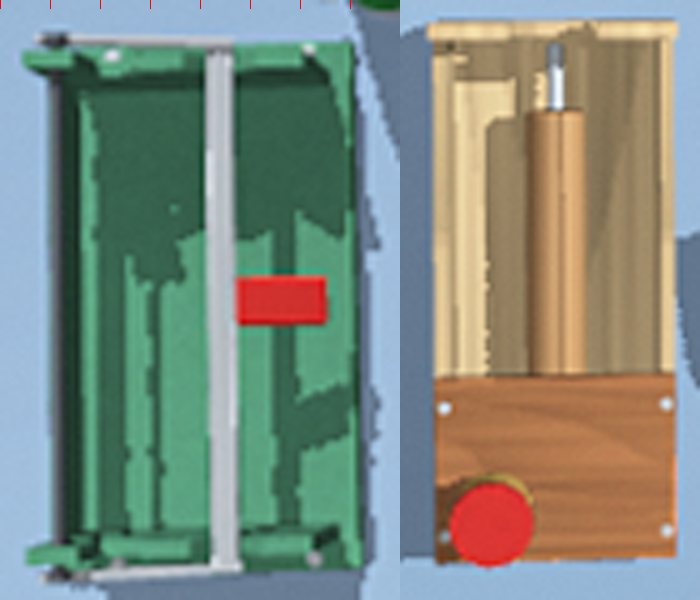

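The crop shows the hinge rod, tear bar, tab and frames clearly. In the box, the spindle tip, the paper end and the lid edge are visible too. Next I'll turn these pixels into positions.

```bash
python3 - <<'E'
from h import *
t=load('top0');s=load('side0')
A=lambda x,y:(175+x/5-.4,155+y/5-.4)
k=140/600
B=lambda X,Y:(313+Y*k-.4,197+70-(X-400)*k-.6)
np.set_printoptions(precision=4,suppress=True)
def p(n,uv,z): print(n,onz(t,*uv,z))
p('tab c',A(282,301),.080);p('bar top',A(219,50),.0904);p('bar bot',A(227,570),.0904)
p('hinge top',A(55,42),.1185);p('hinge bot',A(60,575),.1185)
p('base fr top',A(352,42),.01);p('base fr bot',A(362,567),.01)
p('nose tip',B(556,42),.032);p('paper end',B(556,110),.032);p('paper@lid',B(556,375),.032)
p('end bd L',B(428,25),.13);p('end bd R',B(678,25),.13)
p('lid L',B(433,377),.09);p('lid R',B(676,375),.09);p('rearL',B(436,565),.09);p('rearR',B(676,555),.09)
p('tin',B(491,525),.13)
E
```

```text
tab c [0.524  0.1612 0.08  ]
bar top [0.6754 0.2033 0.0904]
bar bot [0.3624 0.1858 0.0904]
hinge top [0.6737 0.2944 0.1185]
hinge bot [0.3603 0.277  0.1185]
base fr top [0.6942 0.1358 0.01  ]
base fr bot [0.3575 0.1173 0.01  ]
nose tip [ 0.4841 -0.1193  0.032 ]
paper end [ 0.4853 -0.1694  0.032 ]
paper@lid [ 0.49   -0.3648  0.032 ]
end bd L [ 0.3985 -0.1068  0.13  ]
end bd R [ 0.568  -0.1029  0.13  ]
lid L [ 0.4045 -0.3543  0.09  ]
lid R [ 0.575  -0.3513  0.09  ]
rearL [ 0.4097 -0.4862  0.09  ]
rearR [ 0.5781 -0.4789  0.09  ]
tin [ 0.449  -0.4459  0.13  ]
```

The measurements agree with the given sizes:
- **Dispenser:** hinge middle at (0.517, 0.286), yaw about 3.2°, seat at about (0.522, 0.191), tab at (0.524, 0.152, 0.077).
- **Box:** yaw about 1.3°, roll centre at about (0.488, −0.289).

I'll move above the tab and check from near.

```bash
python3 -m handwheel '4 -4 0 0 0 -7 1;8 -8 0 0 0 -14 1;11 -11 0 0 0 -21 1;14 -14 0 0 0 -28 1;18.8 -18.8 0 0 0 -35.5 1;18.8 -18.8 0 0 0 -35.5 1;18.8 -18.8 0 0 0 -35.5 1;18.8 -18.8 0 0 0 -35.5 1'
python3 -m handwheel '4 -4 -1 0 0 -7 1;8 -8 -2 0 0 -14 1;11 -11 -3 0 0 -21 1;14 -14 -5 0 0 -28 1;18.8 -18.9 -7 0 0 -35.5 1;18.8 -18.9 -7 0 0 -35.5 1;18.8 -18.9 -7 0 0 -35.5 1;18.8 -18.9 -7 0 0 -35.5 1'
python3 - <<'E'
from h import *
d=snap('wrist','w1'); s=status.observe(); print(s['time_s'],s['position'],np.round(s['tool_rot'],3).tolist(),s['q'])
a=np.array(d['color']); print(d['xyz'],[proj(d,p,True) for p in([.5244,.1522,.077],[.517,.2857,.1185])])
E
```

```text
time_s: 0.77
position: [0.3389, 0.3392, 0.231]
tool_rot: [[-0.623, 0.782, -0.0], [0.782, 0.623, -0.001], [-0.001, -0.001, -1.0]]
ft_force: [-0.2, 0.4, 0.1]
grip_width: 0.0854
gripper_force: 0.0
time_s: 1.43
position: [0.5266, 0.15, 0.159]
tool_rot: [[-0.054, 0.999, -0.003], [0.999, 0.054, -0.001], [-0.001, -0.003, -1.0]]
ft_force: [0.1, -0.7, 1.0]
grip_width: 0.0851
gripper_force: 0.0
1.4833 [0.52516534 0.15174985 0.15994122] [[-0.055, 0.998, -0.003], [0.998, 0.055, -0.0], [0.0, -0.003, -1.0]] [3.70055114e+00 2.50991810e+01 8.15227014e+01 8.88205990e-03
 7.35213295e+01 5.17551388e-01]
[0.52409178 0.22043809 0.29954374] [(np.float64(315.4991072494956), np.float64(202.12875803194638)), (np.float64(313.96094167199186), np.float64(2.527139088983006))]
```

View pics/w1.png

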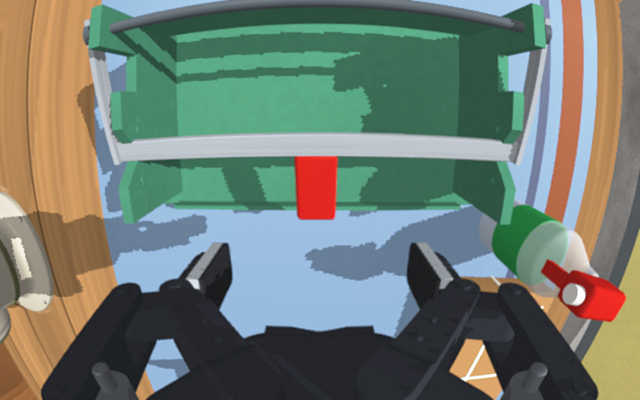

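The tab is at (297–337, 155–219), within about 2 mm of the prediction and centred between the fingers. I'll descend, pinch it and start the arc.

```bash
python3 -m handwheel '0 0.1 -3 0 0 0 1;0 0.2 -6 0 0 0 1;0 0.2 -9 0 0 0 1;0 0.2 -10.2 0 0 0 1;0 0.2 -10.2 0 0 0 1;0 0.2 -10.2 0 0 0 0.3;0 0.2 -10.2 0 0 0 0.2;0 0.2 -10.2 0 0 0 0.2' 30
python3 -m handwheel '0 0 0 0 0 0 0.2;0 0 0 0 0 0 0.2;0 0 0 0 0 0 0.2'
python3 - <<'E'
import numpy as np
for th in [0,.3,.6,.9,1.2,1.5,1.8,2.0,2.15]:
    e=th-.3; f=.14*np.cos(e)-.14*np.cos(.3); print(th, np.round([f*.055*100,-f*.9985*100,(.14*np.sin(e)+.14*np.sin(.3))*100],2))
E
```

```text
time_s: 2.15
position: [0.5252, 0.1551, 0.0608]
tool_rot: [[-0.058, 0.998, 0.003], [0.998, 0.058, 0.0], [0.0, 0.003, -1.0]]
ft_force: [0.5, 0.4, 1.4]
grip_width: 0.0517
gripper_force: 0.0
time_s: 2.4
position: [0.5236, 0.1546, 0.0604]
tool_rot: [[-0.058, 0.998, -0.002], [0.998, 0.058, 0.0], [0.0, -0.002, -1.0]]
ft_force: [-7.7, 0.5, 10.4]
grip_width: 0.0295
gripper_force: 30.5
0 [ 0. -0.  0.]
0.3 [ 0.03 -0.62  4.14]
0.6 [ 0.   -0.    8.27]
0.9 [-0.1   1.82 12.04]
1.2 [-0.26  4.67 15.1 ]
1.5 [-0.46  8.29 17.19]
1.8 [-0.68 12.37 18.1 ]
2.0 [-0.83 15.16 18.02]
2.15 [-0.95 17.21 17.6 ]
```

```bash
python3 -m handwheel '0 -0.4 2 0 0 0 0.2;0 -0.6 4.1 0 0 0 0.2;0 -0.5 6.2 0 0 0 0.2;0 0 8.2 0 0 0 0.2;0 0.8 10.2 0 0 0 0.2;-0.1 1.8 12 0 0 0 0.2'
python3 -m handwheel '-0.1 1.3 1.6 0 0 0 0.2;-0.2 2.8 3.1 0 0 0 0.2;-0.3 4.6 4.2 0 0 0 0.2;-0.4 6.5 5.1 0 0 0 0.2;-0.5 8.5 5.7 0 0 0 0.2;-0.6 10.5 6 0 0 0 0.2;-0.7 12.5 6 0 0 0 0.2;-0.7 13.3 6 0 0 0 0.2'
python3 -m handwheel '0 0.4 0 0 0 0 0.2;0 0.4 0 0 0 0 0.2;0 0.4 0 0 0 0 0.2'
```

```text
time_s: 2.9
position: [0.5225, 0.1726, 0.18]
tool_rot: [[-0.057, 0.998, -0.003], [0.998, 0.057, -0.0], [0.0, -0.003, -1.0]]
ft_force: [1.1, 6.1, -8.4]
grip_width: 0.0292
gripper_force: 30.7
time_s: 3.57
position: [0.5155, 0.3067, 0.2393]
tool_rot: [[-0.059, 0.998, -0.002], [0.998, 0.059, -0.002], [-0.001, -0.002, -1.0]]
ft_force: [-6.3, -2.3, -3.7]
grip_width: 0.0292
gripper_force: 39.6
time_s: 3.82
position: [0.5154, 0.3092, 0.2389]
tool_rot: [[-0.058, 0.998, -0.004], [0.998, 0.058, -0.001], [-0.001, -0.004, -1.0]]
ft_force: [-7.7, -1.5, -2.4]
grip_width: 0.0291
gripper_force: 39.9
```

The grip is 23 mm behind the hinge axis, so θ ≈ 2.04. I'll release, lift, and go over the stock box.

```bash
python3 -m handwheel '0 0 0 0 0 0 0.6;0 0 0 0 0 0 0.7;0 0 0 0 0 0 0.8;0 0 2 0 0 0 1;0 0 5 0 0 0 1;0 0 8 0 0 0 1;0 -3 8 0 0 0 1;0 -7 8 0 0 0 1'
python3 -m handwheel '0 -4 0 0 0 0 1;0 -8 0 0 0 0 1;0 -12 0 0 0 -1 1;-1 -16 0 0 0 -1.9 1;-1 -20 0 0 0 -1.9 1;-1 -24 0 0 0 -1.9 1;-1 -27 0 0 0 -1.9 1;-1 -27 0 0 0 -1.9 1'
python3 -m handwheel '0 -4 0 0 0 0 1;0 -8 -1 0 0 0 1;-1 -12 -3 0 0 0 1;-1.8 -16 -5 0 0 0 1;-1.8 -20 -7 0 0 0 1;-1.8 -24.8 -9 0 0 0 1;-1.8 -24.8 -10 0 0 0 1;-1.8 -24.8 -10 0 0 0 1'
python3 - <<'E'
from h import *
d=snap('wrist','w2'); snap('side','side2'); s=status.observe(); print(s['time_s'],s['position'],np.round(s['tool_rot'],3).tolist(),s['q'])
print(d['xyz'],[np.round(proj(d,p,True)) for p in([.4841,-.1193,.032],[.4853,-.1694,.032],[.488,-.2893,.032])])
E
```

```text
time_s: 4.48
position: [0.5171, 0.2405, 0.321]
tool_rot: [[-0.061, 0.998, 0.005], [0.998, 0.061, 0.002], [0.001, 0.005, -1.0]]
ft_force: [1.5, -0.8, -0.3]
grip_width: 0.0859
gripper_force: 0.0
time_s: 5.15
position: [0.5068, -0.0354, 0.3194]
tool_rot: [[-0.019, 1.0, 0.001], [1.0, 0.019, -0.001], [-0.001, 0.001, -1.0]]
ft_force: [-0.2, 0.3, 0.5]
grip_width: 0.0857
gripper_force: 0.0
time_s: 5.82
position: [0.4875, -0.2814, 0.2155]
tool_rot: [[-0.021, 1.0, -0.004], [1.0, 0.021, 0.003], [0.003, -0.004, -1.0]]
ft_force: [-0.9, 0.8, -0.4]
grip_width: 0.0855
gripper_force: 0.0
5.9167 [ 0.48868996 -0.27854846  0.21910743] [[-0.024, 1.0, -0.0], [1.0, 0.024, 0.001], [0.001, -0.0, -1.0]] [-4.17507345e+01  2.35932690e+01  7.35283911e+01  2.32301049e-02
  8.29282101e+01 -4.31056066e+01]
[ 0.48751132 -0.21143876  0.35637177] [array([319.,  25.]), array([319.,  71.]), array([319., 184.])]
```

View pics/w2.png

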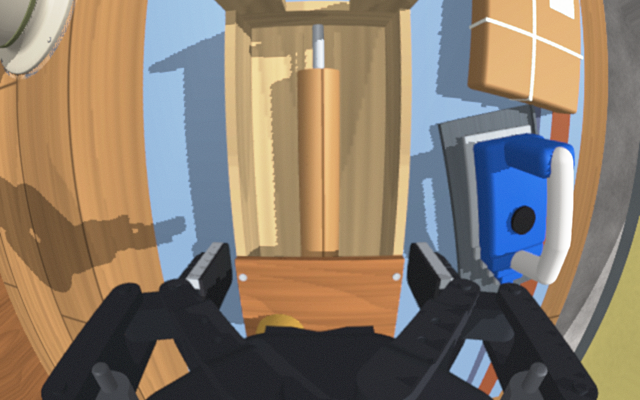

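View pics/side2.png

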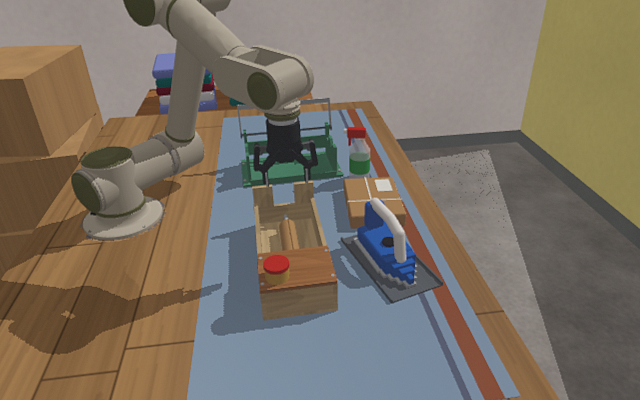

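The bar stays open, seen upright at about (285, 100) in the side view. In the wrist view the nose tip is at (319, 25) and the paper end at (319, 69), both within 2 px of prediction, and the roll is centred between the fingers. I'll descend and grip.

```bash
python3 -m handwheel '0 0 -3.5 0 0 0 1;0 0 -7 0 0 0 1;0 0 -10.5 0 0 0 1;0 0 -14 0 0 0 1;0 0 -17 0 0 0 1;0 0 -19 0 0 0 1;0 0 -19.8 0 0 0 1;0 0 -19.8 0 0 0 1'
python3 -m handwheel '0 0 0 0 0 0 0.5;0 0 0 0 0 0 0.35;0 0 0 0 0 0 0.35;0 0 0 0 0 0 0.35;0 0 0 0 0 0 0.35;0 0 0 0 0 0 0.35;0 0 0 0 0 0 0.35' 80
```

```text
time_s: 6.58
position: [0.4891, -0.2774, 0.0213]
tool_rot: [[-0.026, 1.0, -0.0], [1.0, 0.026, 0.001], [0.001, -0.0, -1.0]]
ft_force: [-0.0, -0.3, -0.8]
grip_width: 0.085
gripper_force: 0.0
time_s: 7.17
position: [0.488, -0.2787, 0.0232]
tool_rot: [[-0.025, 1.0, -0.001], [1.0, 0.025, -0.001], [-0.001, -0.001, -1.0]]
ft_force: [-8.3, 2.4, 14.1]
grip_width: 0.0412
gripper_force: 80.3
```

The width reads 41.2 mm, less than 44, so the pads sit a bit above the axis. I'll reopen, go 6 mm lower and regrip.

```bash
python3 -m handwheel '0 0 0 0 0 0 0.65;0 0 0 0 0 0 0.65;0 0 0 0 0 0 0.65;0 0 -0.3 0 0 0 0.65;0 0 -0.6 0 0 0 0.65;0 0 -0.6 0 0 0 0.65'
python3 -m handwheel '0 0 0 0 0 0 0.5;0 0 0 0 0 0 0.35;0 0 0 0 0 0 0.35;0 0 0 0 0 0 0.35;0 0 0 0 0 0 0.35'
```

```text
time_s: 7.67
position: [0.4885, -0.2783, 0.0145]
tool_rot: [[-0.025, 1.0, -0.001], [1.0, 0.025, 0.001], [0.001, -0.001, -1.0]]
ft_force: [0.7, 1.0, -0.7]
grip_width: 0.0555
gripper_force: 0.0
time_s: 8.08
position: [0.4879, -0.2784, 0.0155]
tool_rot: [[-0.025, 1.0, -0.002], [1.0, 0.025, 0.0], [0.0, -0.002, -1.0]]
ft_force: [-4.8, -0.5, 5.3]
grip_width: 0.0424
gripper_force: 80.9
```

```bash
python3 -m handwheel '0 0 0.5 1 0 0 0.35;0 0.1 1 3 0 0 0.35;0 0.1 1.5 5 0.1 0 0.35;0 0.2 2 7 0.1 0 0.35;0 0.3 2.6 9.5 0.2 0 0.35;0 0.4 3.2 12 0.3 0 0.35;0 0.4 3.7 14 0.3 0 0.35;0 0.4 3.7 14 0.3 0 0.35' 100
python3 - <<'E'
from h import *
d=snap('wrist','w3'); s=status.observe(); print(s['time_s'],s['position'],np.round(s['tool_rot'],3).tolist(),s['ft_force'],s['wrist_torque'],s['grip_width'])
R=np.array(s['tool_rot']);p=np.array(s['position'])
u=R[:,0]; n=-R[:,2]; C=p+n*.0165-u*.0106
print(C,[np.round(proj(d,C+u*k,True)) for k in(.17,.12)])
E
```

```text
time_s: 8.75
position: [0.4888, -0.2755, 0.0523]
tool_rot: [[-0.023, 1.0, -0.005], [0.97, 0.024, 0.242], [0.242, 0.001, -0.97]]
ft_force: [0.2, -0.7, -3.7]
grip_width: 0.0414
gripper_force: 101.7
8.8 [ 0.48857315 -0.2750295   0.05187138] [[-0.023, 1.0, -0.005], [0.97, 0.024, 0.241], [0.241, 0.001, -0.97]] [ 0.63921053  0.29972639 -5.22675576] [-0.18091049 -0.01363463 -0.00302772] 0.04160330408756573
[ 0.48890476 -0.28929563  0.06532417] [array([317., -83.]), array([317.,  14.])]
```

View pics/w3.png

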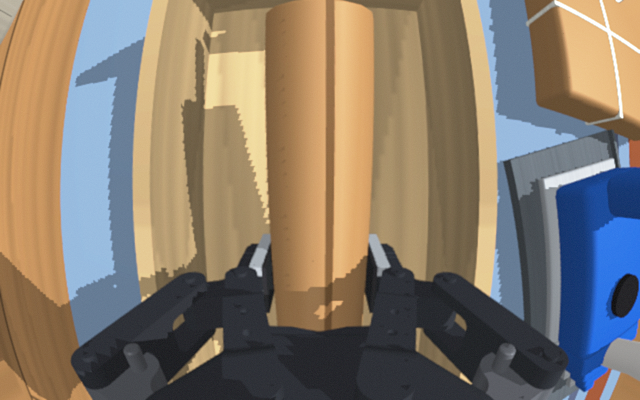

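The roll is held and tilted 14°, with the paper running up to the top of the frame, centred at column 319. I'll draw it out along its axis.

```bash
python3 -m handwheel '0 1.6 0.4 0 0 0 0.35;-0.1 3.2 0.8 0 0 0 0.35;-0.1 4.8 1.2 0 0 0 0.35;-0.2 6.4 1.6 0 0 0 0.35;-0.2 7 1.75 0 0 0 0.35;-0.2 7 1.75 0 0 0 0.35;-0.2 7 1.75 0 0 0 0.35'
python3 -m handwheel '0 1.5 0.4 0 0 0 0.35;-0.1 3 0.75 0 0 0 0.35;-0.1 4.5 1.1 0 0 0 0.35;-0.1 5.6 1.4 0 0 0 0.35;-0.1 5.6 1.4 0 0 0 0.35;-0.1 5.6 1.4 0 0 0 0.35'
python3 - <<'E'
from h import *
d=snap('side','s4')
s=status.observe();R=np.array(s['tool_rot']);p=np.array(s['position']);u=R[:,0]; n=-R[:,2]; C=p+n*.0165-u*.0106
print(p,C,C+.17*u,C-.17*u,s['ft_force'],s['grip_width'],[np.round(proj(d,x)) for x in(C+.17*u,C+.12*u,C-.17*u)])
a=cv2.imread('pics/s4.png')[130:330,220:380]; cv2.imwrite('pics/s4c.png',cv2.resize(a,None,fx=3,fy=3))
E
```

```text
time_s: 9.38
position: [0.487, -0.2043, 0.0701]
tool_rot: [[-0.025, 1.0, -0.005], [0.97, 0.026, 0.241], [0.241, 0.001, -0.971]]
ft_force: [-0.4, -0.0, -4.6]
grip_width: 0.0414
gripper_force: 101.7
time_s: 9.88
position: [0.4858, -0.1478, 0.0842]
tool_rot: [[-0.025, 1.0, -0.005], [0.97, 0.026, 0.241], [0.241, 0.001, -0.97]]
ft_force: [0.1, -1.3, -4.0]
grip_width: 0.0414
gripper_force: 101.7
[ 0.48589632 -0.14842792  0.08399495] [ 0.48623934 -0.16269232  0.09744929] [0.48202766 0.00222964 0.13847377] [ 0.49045103 -0.32761428  0.0564248 ] [-0.7946818   0.01946979 -5.11292404] 0.041214067121596865 [array([280., 163.]), array([281., 174.]), array([293., 253.])]
```

View pics/s4c.png

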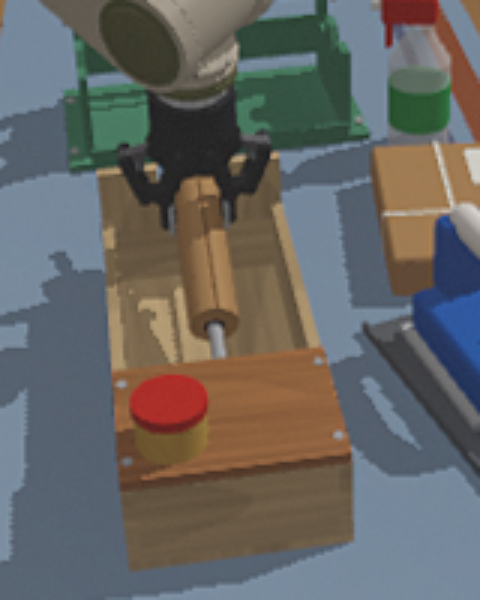

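The tail is about 27 mm clear of the lid edge (spindle end near crop pixel (219, 355)), and the fingers are still inside the end board. I'll lift, level the roll, then swing it over.

```bash
python3 -m handwheel '0 0 2 0 0 0 0.35;0 0 4.5 0 0 0 0.35;0 0 7.5 0 0 0 0.35;0 0 11 0 0 0 0.35;0 0 14 -3.5 -0.1 0 0.35;0 0 17 -7 -0.15 0 0.35;0 0 19.5 -10.5 -0.2 0 0.35;0 0 21 -14 -0.3 0 0.35'
python3 -m handwheel '0 2 0 0 0 -6 0.35;0 4 0 0 0 -12 0.35;0 6.5 0 0 0 -18 0.35;0.5 9 0 0 0 -24 0.35;1 11.5 0 0 0 -30 0.35;1.5 14 0 0 0 -36 0.35;2 16 0 0 0 -42 0.35;2 17 0 0 0 -45 0.35'
python3 -m handwheel '0.5 2 0 0 0 -6 0.35;0.8 4 0 0 0 -12 0.35;1.1 6.5 0 0 0 -18 0.35;1.5 9 0 0 0 -24 0.35;2 11.5 0 0 0 -30 0.35;2.4 14 0 0 0 -36 0.35;2.7 16 0 0 0 -42 0.35;2.7 16.9 0 0 0 -43.4 0.35'
python3 -m handwheel '0 0 0 0 0 0 0.35;0 0 0 0 0 0 0.35'
python3 - <<'E'
from h import *
s=status.observe();R=np.array(s['tool_rot']);p=np.array(s['position']);u=R[:,0]; n=-R[:,2]; C=p+n*.0165-u*.0106
print(p,np.round(R,3).tolist(),C,s['ft_force'],s['wrist_torque'],s['grip_width'],s['q'])
d=snap('side','s5');t=snap('top','t5');w=snap('wrist','w5')
print([np.round(proj(t,C+k*u)) for k in (-.17,-.12,.12,.17)],[np.round(proj(d,C+k*u)) for k in (-.17,-.12,.12,.17)])
a=t['color'][110:290,150:310,::-1];b=d['color'][60:240,200:390,::-1]
cv2.imwrite('pics/c5.png',np.hstack([cv2.resize(a,None,fx=2.2,fy=2.2),cv2.resize(b,None,fx=2.2,fy=2.2)]))
E
```

```text
time_s: 10.6
position: [0.4861, -0.1493, 0.2969]
tool_rot: [[-0.023, 1.0, 0.004], [1.0, 0.023, -0.005], [-0.005, 0.004, -1.0]]
ft_force: [0.6, -0.3, -3.6]
grip_width: 0.0416
gripper_force: 102.4
time_s: 11.27
position: [0.5061, 0.0232, 0.2935]
tool_rot: [[0.693, 0.721, -0.0], [0.721, -0.693, 0.001], [0.0, -0.001, -1.0]]
ft_force: [-0.3, -0.2, -5.3]
grip_width: 0.0413
gripper_force: 102.3
time_s: 11.93
position: [0.533, 0.1924, 0.2931]
tool_rot: [[0.999, 0.048, -0.001], [0.048, -0.999, 0.001], [-0.001, -0.001, -1.0]]
ft_force: [-0.1, -0.1, -5.0]
grip_width: 0.0418
gripper_force: 102.4
time_s: 12.1
position: [0.5328, 0.1902, 0.2934]
tool_rot: [[0.999, 0.054, -0.001], [0.054, -0.999, -0.0], [-0.001, 0.0, -1.0]]
ft_force: [0.4, -0.5, -4.7]
grip_width: 0.0415
gripper_force: 102.4
[0.53279019 0.19019103 0.29339466] [[0.999, 0.054, -0.001], [0.054, -0.999, -0.0], [-0.001, 0.0, -1.0]] [0.52221894 0.18962541 0.3099034 ] [ 0.3521895  -0.52225282 -4.68239113] [-0.04645568 -0.08054798 -0.02922202] 0.041514624253139475 [ 7.66538437e+00  2.14771626e+01  6.46404007e+01 -1.69608940e-02
  9.39312478e+01  9.45691575e+01]
[array([202., 282.]), array([202., 262.]), array([201., 165.]), array([201., 145.])] [array([231.,  90.]), array([247.,  89.]), array([323.,  83.]), array([339.,  82.])]
```

View pics/c5.png

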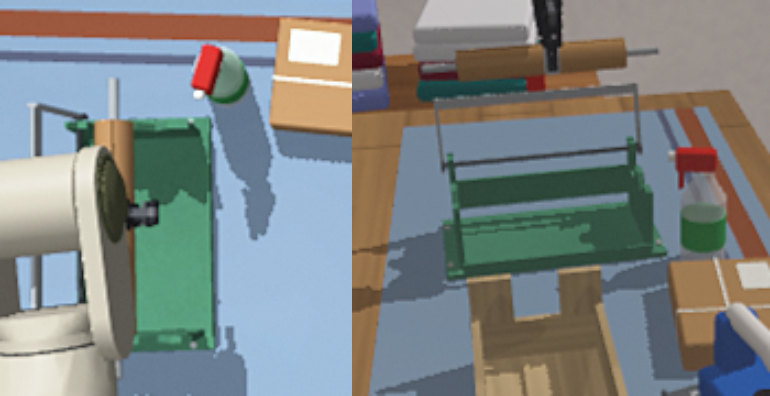

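The roll's position matches the model within 1 px in both views, and it is level: nose tip at (202, 145) in top, (339, 83) in side. Before lowering, I'll check that the wrist and forearm will clear the open bar and tab.

```bash
python3 - <<'E'
from h import *
D=[(61.977,21.807,74.336,.1486,.5293,.2308),(3.70,25.10,81.52,.5252,.1517,.1599),(-41.75,23.593,73.528,.4887,-.2785,.2191),(7.665,21.477,64.64,.5328,.1902,.2934)]
A=[];b=[]
for q1,q2,q3,x,y,z in D:
    q1,q2,q3=np.radians([q1,q2,q3]); d=-x*np.sin(q1)+y*np.cos(q1); r=x*np.cos(q1)+y*np.sin(q1)
    A+= [[np.sin(q2),np.sin(q2+q3),0,0],[np.cos(q2),np.cos(q2+q3),0,1]]; b+=[r,z]; print(d,r)
s=np.linalg.lstsq(np.array(A),b,rcond=None); print(s[0],np.array(A)@s[0]-b)
d=load('side2')
for z in (0,.1,.15,.2,.25): print(z,np.round(proj(d,[0,0,z])))
for z in (.219,.3,.35,.4,.45,.5): print(z,np.round(proj(d,[.4887,-.2785,z])))
d=load('s5')
for z in (.29,.45,.5,.55): print(z,np.round(proj(d,[.5328,.1902,z])))
# lowest light-grey (arm) pixels per column in s5
h=cv2.cvtColor(d['color'],cv2.COLOR_RGB2HSV)
for c in range(180,340,10): 
    print(c,[tuple(int(v) for v in d['color'][r,c]) for r in (5,25,45,65)])
E
```

```text
0.11750088525154048 0.5370605105247492
0.11749143099743603 0.5338948338785222
0.11763939121992434 0.5500462831738849
0.11743524483112812 0.5534083874241996
[ 0.39426278  0.39472436  0.         -0.09268355] [ 0.00185854  0.0003264   0.01158509 -0.00845167 -0.00056802  0.00059138
 -0.01523963  0.00753389]
0 [123. 217.]
0.1 [115. 188.]
0.15 [111. 173.]
0.2 [106. 157.]
0.25 [101. 141.]
0.219 [287. 186.]
0.3 [284. 156.]
0.35 [283. 136.]
0.4 [282. 115.]
0.45 [280.  93.]
0.5 [278.  70.]
0.29 [289.  92.]
0.45 [286.  40.]
0.5 [285.  23.]
0.55 [284.   5.]
180 [(94, 88, 79), (149, 142, 138), (152, 143, 141), (117, 124, 179)]
190 [(93, 86, 77), (150, 142, 138), (151, 142, 139), (118, 125, 180)]
200 [(94, 89, 78), (148, 140, 137), (150, 142, 138), (118, 125, 179)]
210 [(97, 90, 81), (149, 140, 137), (149, 140, 137), (123, 133, 193)]
220 [(102, 95, 86), (146, 137, 133), (148, 140, 137), (151, 143, 140)]
230 [(113, 104, 93), (125, 117, 113), (148, 140, 137), (150, 142, 138)]
240 [(113, 107, 94), (90, 84, 76), (146, 138, 134), (196, 192, 193)]
250 [(97, 91, 82), (97, 90, 80), (149, 141, 137), (196, 192, 193)]
260 [(98, 91, 82), (98, 92, 83), (151, 143, 138), (195, 192, 193)]
270 [(98, 91, 81), (97, 90, 81), (148, 140, 137), (197, 193, 195)]
280 [(56, 57, 39), (98, 93, 83), (26, 24, 25), (207, 203, 204)]
290 [(54, 53, 36), (97, 90, 81), (28, 29, 31), (72, 71, 74)]
300 [(57, 55, 37), (157, 149, 143), (153, 144, 140), (153, 145, 142)]
310 [(152, 144, 140), (153, 144, 141), (153, 144, 142), (156, 148, 144)]
320 [(152, 144, 140), (153, 146, 142), (155, 147, 143), (153, 145, 141)]
330 [(154, 145, 141), (155, 146, 143), (156, 148, 144), (155, 146, 143)]
```

```bash
python3 - <<'E'
from h import *
a=load('t5')['color'][100:300,60:260,::-1];b=load('s5')['color'][0:200,150:350,::-1]
cv2.imwrite('pics/c5b.png',np.hstack([cv2.resize(x,None,fx=2,fy=2) for x in(a,b)]))
E
```

```text
(no output)
```

View pics/c5b.png

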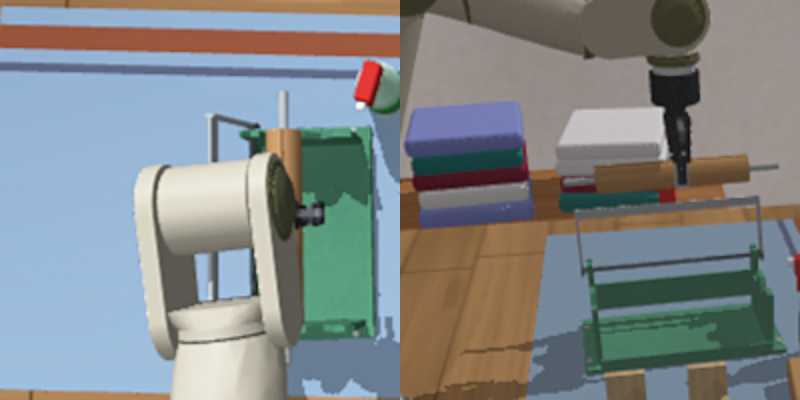

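The wrist drum spans y ≈ 0.115–0.273, and its underside is about 0.195 above the TCP. That keeps it clear of the bar and tab, which are at y ≥ 0.31. I'll lower the roll gently.

```bash
python3 -m handwheel '0 0.1 -2 0 0 0 0.35;0 0.1 -5 0 0 0 0.35;0 0.1 -8 0 0 0 0.35;0 0.1 -11 0 0 0 0.35;0 0.1 -13.5 0 0 0 0.35;0 0.1 -15.5 0 0 0 0.35;0 0.1 -17 0 0 0 0.35;0 0.1 -17 0 0 0 0.35'
python3 -m handwheel '0 0 -0.6 0 0 0 0.35;0 0 -1.2 0 0 0 0.35;0 0 -1.8 0 0 0 0.35;0 0 -2.4 0 0 0 0.35;0 0 -3 0 0 0 0.35;0 0 -3.4 0 0 0 0.35;0 0 -3.8 0 0 0 0.35;0 0 -3.8 0 0 0 0.35'
python3 -m handwheel '0 0 -0.2 0 0 0 0.35;0 0 -0.4 0 0 0 0.35;0 0 -0.6 0 0 0 0.35;0 0 -0.6 0 0 0 0.35'
```

```text
time_s: 12.92
position: [0.5314, 0.1904, 0.121]
tool_rot: [[0.999, 0.052, -0.006], [0.052, -0.999, -0.001], [-0.006, 0.001, -1.0]]
ft_force: [-0.1, -0.1, -4.2]
grip_width: 0.0413
gripper_force: 102.4
time_s: 13.58
position: [0.5324, 0.1914, 0.085]
tool_rot: [[0.999, 0.053, -0.001], [0.053, -0.999, -0.0], [-0.001, 0.0, -1.0]]
ft_force: [0.2, -0.2, -5.2]
grip_width: 0.0411
gripper_force: 102.4
time_s: 13.92
position: [0.5326, 0.1915, 0.0795]
tool_rot: [[0.999, 0.053, -0.0], [0.053, -0.999, -0.0], [-0.0, 0.0, -1.0]]
ft_force: [0.3, -0.5, -4.3]
grip_width: 0.0417
gripper_force: 102.4
```

```bash
python3 -m handwheel '0 0 -0.1 0 0 0 0.35;0 0 -0.2 0 0 0 0.35;0 0 -0.3 0 0 0 0.35;0 0 -0.3 0 0 0 0.35'
python3 -m handwheel '0 0 -0.1 0 0 0 0.35;0 0 -0.2 0 0 0 0.35;0 0 -0.2 0 0 0 0.35'
```

```text
time_s: 14.25
position: [0.5328, 0.1917, 0.0771]
tool_rot: [[0.999, 0.052, 0.001], [0.052, -0.999, 0.0], [0.001, -0.0, -1.0]]
ft_force: [-0.7, 1.7, -2.0]
grip_width: 0.0416
gripper_force: 102.9
time_s: 14.5
position: [0.533, 0.1918, 0.0769]
tool_rot: [[0.999, 0.053, 0.002], [0.053, -0.999, 0.0], [0.002, -0.0, -1.0]]
ft_force: [-5.2, -0.2, 15.1]
grip_width: 0.0414
gripper_force: 104.9
```

Contact came at the expected height. I'll relax the press, open, and lift away.

```bash
python3 -m handwheel '0 0 0.2 0 0 0 0.35;0 0 0.2 0 0 0 0.55;0 0 0.2 0 0 0 0.65;0 0 0.2 0 0 0 0.8;0 0 0.2 0 0 0 0.8;0 0 0.2 0 0 0 0.8' 40
python3 -m handwheel '0 0 1 0 0 0 0.8;0 0 3 0 0 0 0.8;0 0 6 0 0 0 0.8;0 0 9 0 0 0 0.8;0 0 12 0 0 0 0.8;0 0 15 0 0 0 0.8;0 0 18 0 0 0 0.8;0 0 20 0 0 0 0.8'
python3 - <<'E'
from h import *
t=snap('top','t6');d=snap('side','s6');w=snap('wrist','w6');s=status.observe();print(s['position'],s['ft_force'],s['time_s'])
C=np.array([.522,.1908,.0935]);u=np.array([.9985,.055,0])
for n,i,f in(('top',t,0),('side',d,0),('w',w,1)):
    h=cv2.cvtColor(i['color'],cv2.COLOR_RGB2HSV); m=((h[...,0]>7)&(h[...,0]<20)&(h[...,1]>80)).astype('uint8')
    k,l,st,c=cv2.connectedComponentsWithStats(m)
    print(n,[np.round(proj(i,C+k*u,f)) for k in(-.17,-.12,0,.12,.17)])
    pc=proj(i,C+.05*u,f)
    for j in range(1,k):
        if st[j,4]>150 and np.hypot(*(c[j]-pc))<90: print(st[j],np.round(c[j]),cv2.minAreaRect(np.argwhere(l==j)[:,::-1].astype('float32')))
    # tab
    m=(((h[...,0]<6)|(h[...,0]>174))&(h[...,1]>200)&(h[...,2]>100)).astype('uint8')
    k,l,st,c=cv2.connectedComponentsWithStats(m)
    print('red',[(st[j].tolist(),np.round(c[j])) for j in range(1,k) if st[j,4]>20], 'tabpred',[np.round(proj(i,[.517-.055*q,.2857+q,zz],f)) for q,zz in((.036,.244),)])
E
```

```text
time_s: 15.0
position: [0.5328, 0.1914, 0.0767]
tool_rot: [[0.999, 0.053, -0.0], [0.053, -0.999, -0.0], [-0.0, 0.0, -1.0]]
ft_force: [-0.0, 0.8, 0.7]
grip_width: 0.0682
gripper_force: 0.0
time_s: 15.67
position: [0.5328, 0.1915, 0.2808]
tool_rot: [[0.999, 0.053, 0.004], [0.053, -0.999, 0.001], [0.004, -0.0, -1.0]]
ft_force: [0.8, 0.7, -0.1]
grip_width: 0.0682
gripper_force: 0.0
[0.53292472 0.19155108 0.27880141] [-1.23891785 -0.07259225 -0.67730633] 15.8167
top [array([221., 272.]), array([221., 255.]), array([220., 215.]), array([220., 175.]), array([219., 159.])]
[273 147  44  25 925] [294. 159.] ((294.19305419921875, 159.06932067871094), (42.38858413696289, 21.79131317138672), 5.710592269897461)
[ 213  175   15   81 1004] [220. 216.] ((220.0, 215.0), (80.0, 14.0), 90.0)
red [([238, 131, 12, 21, 61], array([244., 141.])), ([442, 239, 3, 14, 21], array([443., 246.]))] tabpred [array([158., 215.])]
side [array([239., 153.]), array([254., 152.]), array([290., 148.]), array([325., 145.]), array([339., 143.])]
[288  80  25  21 326] [301.  91.] ((299.1967468261719, 89.66392517089844), (1
[... 478 characters left out ...]
5 483] [355. 189.] ((355.671142578125, 188.9743194580078), (22.893877029418945, 23.685026168823242), 81.46923065185547)
[347 201  20  27 390] [356. 213.] ((357.202392578125, 214.23736572265625), (25.450340270996094, 19.212512969970703), 86.42366790771484)
red [] tabpred [array([282.,  92.])]
w [array([321., 314.]), array([321., 282.]), array([321., 187.]), array([321.,  75.]), array([321.,  30.])]
[ 299   73   41  218 8258] [319. 178.] ((318.9999694824219, 181.49996948242188), (216.99996948242188, 39.99999237060547), 90.0)
red [([397, 0, 9, 16, 58], array([400.,   7.])), ([420, 0, 11, 8, 43], array([425.,   2.])), ([105, 208, 61, 60, 2145], array([135., 236.]))] tabpred [array([138., 238.])]
```

The roll sits at its seat: predicted and seen centres agree at (220, 215) in top and (290, 148) in side. The bar is at the stop, with its tab where predicted. Now I'll turn and go above the tab.

```bash
python3 -m handwheel '0 0 3 0 0 7 1;0 1 6 0 0 14 1;0 2 6 0 0 21 1;-0.3 3 6 0 0 28 1;-0.5 4 6 0 0 35 1;-0.7 5 6 0 0 42 1;-0.9 6 6 0 0 45 1;-0.9 6.6 6 0 0 45 1'
python3 -m handwheel '0 1 0 0 0 7 1;0 2 0 0 0 14 1;0 3 0 0 0 21 1;-0.3 4 0 0 0 28 1;-0.5 5 0 0 0 35 1;-0.7 6 0 0 0 42 1;-0.9 6.7 0 0 0 45 1;-0.9 6.7 0 0 0 45 1'
python3 - <<'E'
from h import *
w=snap('wrist','w7');s=status.observe();print(s['time_s'],s['position'],np.round(s['tool_rot'],3).tolist())
h=cv2.cvtColor(w['color'],cv2.COLOR_RGB2HSV)
m=(((h[...,0]<6)|(h[...,0]>174))&(h[...,1]>200)&(h[...,2]>100)).astype('uint8')
k,l,st,c=cv2.connectedComponentsWithStats(m)
print([(st[j].tolist(),np.round(c[j])) for j in range(1,k) if st[j,4]>60])
e=1.85
for r in(.103,.13,.158): print(r,np.round(proj(w,np.array([.517,.2857,.1185])+r*np.array([.055*np.cos(e),-.9985*np.cos(e),np.sin(e)]),True)))
E
```

```text
time_s: 16.48
position: [0.5231, 0.2583, 0.3357]
tool_rot: [[0.667, 0.745, -0.002], [0.745, -0.667, -0.0], [-0.002, -0.001, -1.0]]
ft_force: [0.1, -0.6, 0.1]
grip_width: 0.085
gripper_force: 0.0
time_s: 17.15
position: [0.5143, 0.3254, 0.3359]
tool_rot: [[-0.054, 0.999, -0.002], [0.999, 0.054, -0.0], [-0.0, -0.002, -1.0]]
ft_force: [-0.6, 0.1, 0.8]
grip_width: 0.0855
gripper_force: 0.0
17.2 [0.51453179 0.32472778 0.33599773] [[-0.05, 0.999, -0.001], [0.999, 0.05, -0.001], [-0.001, -0.001, -1.0]]
[([300, 199, 40, 10, 353], array([320., 203.])), ([464, 339, 19, 9, 112], array([473., 343.]))]
0.103 [319. 205.]
0.13 [319. 206.]
0.158 [319. 207.]
```

The tab is seen at (320, 203) against a predicted (319, 206). I'll descend and pinch it.

```bash
python3 -m handwheel '0 0 -3 0 0 0 1;0 0 -6 0 0 0 1;0 0 -8.5 0 0 0 1;0 0 -10 0 0 0 1;0 0 -10 0 0 0 1;0 0 -10 0 0 0 0.5;0 0 -10 0 0 0 0.2;0 0 -10 0 0 0 0.2' 30
python3 -m handwheel '0 0 0 0 0 0 0.2;0 0 0 0 0 0 0.2;0 0 0 0 0 0 0.2;0 0 0 0 0 0 0.2'
python3 - <<'E'
import numpy as np
P=lambda th:np.array([.14*np.cos(th-.3)*.055,-.14*np.cos(th-.3)*.9985,.14*np.sin(th-.3)])*100
for a,L in((2.15,[2.0,1.85,1.7,1.55,1.4,1.25,1.1]),(1.1,[1,.9,.8,.7,.6,.5,.45]),(.45,[.4,.35,.32,.30,.28])):
    print(a,[np.round(P(t)-P(a),1).tolist() for t in L])
E
```

```text
time_s: 17.87
position: [0.5153, 0.3245, 0.2384]
tool_rot: [[-0.052, 0.999, 0.003], [0.999, 0.052, 0.001], [0.001, 0.003, -1.0]]
ft_force: [0.3, -0.3, 0.3]
grip_width: 0.0519
gripper_force: 0.0
time_s: 18.2
position: [0.5146, 0.3245, 0.2379]
tool_rot: [[-0.052, 0.999, 0.001], [0.999, 0.052, 0.0], [0.0, 0.001, -1.0]]
ft_force: [-2.6, -0.9, 5.5]
grip_width: 0.0292
gripper_force: 30.2
2.15 [[0.1, -2.1, 0.4], [0.2, -4.1, 0.5], [0.3, -6.2, 0.3], [0.5, -8.3, -0.2], [0.6, -10.2, -1.0], [0.7, -12.0, -2.1], [0.7, -13.6, -3.4]]
1.1 [[0.1, -1.0, -1.0], [0.1, -1.8, -2.1], [0.1, -2.5, -3.3], [0.2, -3.1, -4.6], [0.2, -3.6, -5.9], [0.2, -4.0, -7.3], [0.2, -4.1, -8.0]]
0.45 [[0.0, -0.1, -0.7], [0.0, -0.1, -1.4], [0.0, -0.2, -1.8], [0.0, -0.2, -2.1], [0.0, -0.2, -2.4]]
```

```bash
python3 -m handwheel '0.1 -2.1 0.4 0 0 0 0.2;0.2 -4.1 0.5 0 0 0 0.2;0.3 -6.2 0.3 0 0 0 0.2;0.5 -8.3 -0.2 0 0 0 0.2;0.6 -10.2 -1 0 0 0 0.2;0.7 -12 -2.1 0 0 0 0.2;0.7 -13.6 -3.4 0 0 0 0.2;0.7 -13.6 -3.4 0 0 0 0.2'
python3 -m handwheel '0.1 -1 -1 0 0 0 0.2;0.1 -1.8 -2.1 0 0 0 0.2;0.1 -2.5 -3.3 0 0 0 0.2;0.2 -3.1 -4.6 0 0 0 0.2;0.2 -3.6 -5.9 0 0 0 0.2;0.2 -4 -7.3 0 0 0 0.2;0.2 -4.1 -8 0 0 0 0.2;0.2 -4.1 -8 0 0 0 0.2'
python3 -m handwheel '0 -0.1 -0.4 0 0 0 0.2;0 -0.1 -0.8 0 0 0 0.2;0 -0.1 -1.2 0 0 0 0.2;0 -0.2 -1.5 0 0 0 0.2;0 -0.2 -1.8 0 0 0 0.2;0 -0.2 -1.8 0 0 0 0.2'
```

```text
time_s: 18.87
position: [0.5219, 0.1856, 0.2019]
tool_rot: [[-0.05, 0.999, -0.001], [0.999, 0.05, -0.002], [-0.002, -0.001, -1.0]]
ft_force: [-1.1, -4.4, 5.1]
grip_width: 0.0296
gripper_force: 32.2
time_s: 19.53
position: [0.524, 0.1459, 0.1218]
tool_rot: [[-0.052, 0.999, -0.001], [0.999, 0.052, -0.002], [-0.002, -0.001, -1.0]]
ft_force: [-1.2, -8.8, 1.8]
grip_width: 0.0296
gripper_force: 31.0
time_s: 20.03
position: [0.524, 0.1446, 0.1046]
tool_rot: [[-0.052, 0.999, 0.0], [0.999, 0.052, -0.002], [-0.002, 0.0, -1.0]]
ft_force: [-0.1, -7.0, 1.2]
grip_width: 0.0295
gripper_force: 30.6
```

```bash
python3 -m handwheel '0 0.1 -0.15 0 0 0 0.2;0 0.2 -0.3 0 0 0 0.2;0 0.3 -0.4 0 0 0 0.2;0 0.3 -0.4 0 0 0 0.2'
```

```text
time_s: 20.37
position: [0.524, 0.1453, 0.1007]
tool_rot: [[-0.052, 0.999, -0.001], [0.999, 0.052, -0.007], [-0.006, -0.001, -1.0]]
ft_force: [-0.5, -20.8, 1.9]
grip_width: 0.0296
gripper_force: 30.5
```

```bash
python3 -m handwheel '0 -0.3 0 0 0 0 0.2;0 -0.5 0 0 0 0 0.2;0 -0.5 -0.1 0 0 0 0.2;0 -0.5 -0.15 0 0 0 0.2;0 -0.5 -0.15 0 0 0 0.2'
```

```text
time_s: 20.78
position: [0.524, 0.1451, 0.0994]
tool_rot: [[-0.053, 0.999, 0.001], [0.999, 0.053, 0.003], [0.003, 0.001, -1.0]]
ft_force: [0.9, 6.5, 0.0]
grip_width: 0.0296
gripper_force: 30.4
```

The bar is level to within a millimetre of the paper. I'll release and lift straight off.

```bash
python3 -m handwheel '0 0.2 0 0 0 0 0.2;0 0.2 0 0 0 0 0.5;0 0.2 0 0 0 0 0.8;0 0.2 0 0 0 0 1;0 0.2 0 0 0 0 1;0 0.2 0 0 0 0 1;0 0.2 0 0 0 0 1;0 0.2 0 0 0 0 1' 30
python3 -m handwheel '0 0 2 0 0 0 1;0 0 5 0 0 0 1;0 0 8 0 0 0 1;0 0 11 0 0 0 1;0 0 14 0 0 0 1;-2 0 16 0 0 0 1;-4 0 18 0 0 0 1;-4 0 18 0 0 0 1'
python3 - <<'E'
from h import *
s=status.observe();print(s['position'],s['ft_force'],s['time_s'])
t=snap('top','t9');d=snap('side','s9');w=snap('wrist','w9')
t0=load('top0');d0=load('side0')
def comps(i,lo,hi,mn):
    h=cv2.cvtColor(i['color'],cv2.COLOR_RGB2HSV); H=h[...,0].astype(int)
    m=(((H-lo)%180<=(hi-lo)%180)&(h[...,1]>90)&(h[...,2]>60)).astype('uint8')
    k,l,st,c=cv2.connectedComponentsWithStats(m); return [(st[j].tolist(),np.round(c[j],1).tolist()) for j in range(1,k) if st[j,4]>mn]
print('redT',comps(t,174,6,25));print('redS',comps(d,174,6,25));print('redW',comps(w,174,6,60))
print('brT',[x for x in comps(t,7,20,150) if 195<x[1][0]<260 and 140<x[1][1]<290]);print('brS',[x for x in comps(d,7,20,100) if 230<x[1][0]<350 and 120<x[1][1]<180])
print('blue iron',[x for x in comps(t,112,125,200)],[x for x in comps(t0,112,125,200)])
o=np.array([.517,.2857,.1185])
for e in(0,-.3): 
    P=[o+r*np.array([.055*np.cos(e),-.9985*np.cos(e),np.sin(e)]) for r in(.103,.158)]
    print(e,[np.round(proj(t,p),1) for p in P],[np.round(proj(d,p),1) for p in P],[np.round(proj(w,p,True)) for p in P])
C=np.array([.522,.1908,.0935]);u=np.array([.9985,.055,0])
print([np.round(proj(d,C+k*u)) for k in(-.12,0,.12)])
E
```

```text
time_s: 21.45
position: [0.5237, 0.1455, 0.0993]
tool_rot: [[-0.052, 0.999, -0.0], [0.999, 0.052, 0.0], [0.0, -0.0, -1.0]]
ft_force: [-0.9, 0.3, 0.2]
grip_width: 0.0854
gripper_force: 0.0
time_s: 22.12
position: [0.4824, 0.1459, 0.2835]
tool_rot: [[-0.053, 0.999, 0.006], [0.999, 0.053, 0.0], [0.0, 0.006, -1.0]]
ft_force: [1.5, -0.5, 0.8]
grip_width: 0.0851
gripper_force: 0.0
[0.48242155 0.14586663 0.28353363] [ 1.50331213 -0.45704531  0.7702069 ] 22.1167
redT [([237, 130, 14, 23, 211], [243.8, 140.9]), ([225, 209, 15, 11, 141], [232.7, 214.1]), ([426, 236, 19, 20, 306], [435.1, 245.2])]
redS [([166, 79, 49, 16, 223], [191.3, 88.1]), ([260, 85, 23, 11, 150], [271.3, 90.5]), ([156, 88, 11, 8, 40], [161.2, 90.1]), ([230, 88, 26, 8, 147], [242.5, 91.7]), ([347, 126, 19, 20, 222], [355.8, 132.6]), ([286, 142, 11, 10, 81], [290.8, 146.4]), ([263, 255, 26, 19, 411], [275.7, 264.0])]
redW [([345, 145, 30, 53, 1542], [359.1, 170.6]), ([508, 209, 64, 43, 1175], [543.9, 231.2])]
brT [([221, 175, 14, 35, 181], [224.2, 191.6])]
brS [([254, 141, 72, 17, 693], [290.0, 149.3])]
blue iron [([618, 331, 19, 69, 1010], [625.7, 365.3])] [([618, 331, 19, 69, 992], [625.7, 365.5])]
0 [array([221.1, 214.7]), array([239.8, 214.2])] [array([289.5, 142.4]), array([291.7, 149.4])] [array([360., 147.]), array([358., 200.])]
-0.3 [array([221.8, 215. ]), array([240.1, 214.6])] [array([289.9, 150. ]), array([292.2, 161.3])] [array([356., 139.]), array([353., 183.])]
[array([254., 152.]), array([290., 148.]), array([325., 145.])]
```

The tab matches θ ≈ 0.30 (wrist rows 145–198 against a predicted 147–200), the roll is in its seat, and the tin and sprayer haven't moved. I'll hand the job in.

```bash
python3 -m handwheel '0 0 2 0 0 0 1;0 0 2 0 0 0 1;0 0 2 0 0 0 1;0 0 2 0 0 0 1;0 0 2 0 0 0 1;0 0 2 0 0 0 1'; python3 -c "
from rig import env
print(env.close_job())"
```

```text
time_s: 22.77
position: [0.4836, 0.1455, 0.2984]
tool_rot: [[-0.053, 0.999, -0.002], [0.999, 0.053, -0.0], [-0.0, -0.002, -1.0]]
ft_force: [0.1, -0.5, -0.9]
grip_width: 0.0858
gripper_force: 0.0
the job is handed in; nothing more can be done
None
```

I handed the job in at about 23 s without getting a verdict back; the last images showed the roll in its seat in both V notches, the tear bar down on the paper at about 0.30 rad, the spray bottle and pin tin unmoved and the arm clear, but I did not re-measure the iron and parcel (I never saw either touched).

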